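Roll a sample vial onto the reading line

TASK

Put a fingertip on top of the amber sample vial lying on the grey mat and push its top sideways in one or more strokes so that it rolls over onto the green line, where a code reader will look at it; do not pick it up. Leave it resting lengthwise on the green line, centred over it, and let go. Leave the cup, the timer and the marker where they are.

Things in the scene. Friction and masses are not known exactly. Their poses are not given: they have to be found in the camera images.
- vial: Amber glass vial with flush white cap: a plain cylinder 25 mm across, 96 mm long, 40 to 85 g, lying on the mat. Origin on its axis at mid-length, 16.5 mm above the worktop (its top line: 29 mm). x runs along it towards the cap; z points at its paper label, which faces up at the start. A light press (2 to 10 N) is enough to roll it; a fingertip on top moves twice as far as the vial.
- mat: Fixed grey silicone mat, 170 mm (its x) by 260 mm (its y), 4 mm thick, flat on the worktop. Origin at the centre of its underside, z up. The vial starts near its middle, within 4 degrees of parallel to the lines, and rolls along the mat's y axis, either way. The mat yields slightly and resists rolling a little, so a vial let go at rest stays there and can be rolled on in several strokes.
- line_green: The green line marked on the mat, 130 mm long (its x axis, parallel to the mat's x) and 5 mm wide (its y axis), flat on the mat's top; origin at its centre, 4 mm above the worktop, z up. It may be on either side of the vial (+y or -y), 37 to 69 mm from the vial. The vial's axis must end over it. It is flush: nothing to feel.
- line_orange: The orange line, same size and axes, on the other side of the vial; not the target.
- cup: White specimen cup with a blue lid, 60 mm across, 72 mm tall, loose, standing beyond the mat's far (+x) long edge. Origin at the centre of its underside. Bystander.
- timer: White bench timer, 68 x 62 x 19 mm, loose, lying beyond the mat's far (+x) long edge. Origin at the centre of its underside. Bystander.
- marker: Red felt marker, 136 mm long, 12 mm thick, loose, lying along the mat's near (-x) long edge. Origin at the centre of its underside. Bystander.
Not all that is in view belongs to the job. What is shaped like the vial but yellow is not meant.

How it is judged:
By the outcome, as a careful person would: the job done as asked, in the order asked, and still so for the second after the job is handed in, with the robot touching nothing.
It also fails if it takes over 51 s, if anything falls off the work surface, if the arm or the gripper's body presses on something with over 40 N, if the wrist force passes 120 N, or if a joint passes its speed limit or range.

ROBOT

A 7-joint arm with a two-finger parallel gripper is mounted at the origin on a cart in front of the work surface, level with it; the furniture and walls round the work are solid. World frame = base frame: x ahead of the robot, y to its left, z up, the work surface at z = 0. Lengths are in m, angles in rad, forces in N, time in s.
With the tool pointing down it reaches from about 0.4 to 0.875 m from the base axis. Payload 19.3 kg.
Tool frame: the origin (TCP) lies midway between the tips of the shut fingers; the grasp point (between the pads) lies 19 mm behind it; z points along the fingers, y is the line along which they close (so a half turn about z gives the same grasp; the last joint's range is limited). The gripper opens to 85 mm and grips with 20 to 120 N. Pads are 22 mm wide; open, the fingers measure 114 mm over their backs; the gripper's body (76 mm by 85 mm) begins 54 mm behind the grasp point. The pads swing forward as they close: fully open they stand 13 mm farther back than shut.
Start: joints at [-1.18, 0.521, -0.036, 1.599, 0.021, 1.021, -0.113], TCP at [0.278, 0.56, 0.231] pointing down, gripper open.
Joint ranges: [-2.91, 2.91], [-0.3, 2.13], [-1.5, 1.42], [0.17, 2.43], [-1.26, 4.41], [0.16, 1.93], [-2.52, 2.52]. Speed limits (rad/s): [1.89, 1.89, 2.39, 2.39, 3.01, 3.01, 3.01].

INTERFACE

Orientations are given as [roll, pitch, yaw] about the fixed x, y, z axes, in that order (R = Rz(yaw) Ry(pitch) Rx(roll)).
In Python, from workcell import telemetry, grab_frame, calibration, bot, outline_of, landmark_of gives the robot as it stands. The module is installed in compiled form; this text tells all that it offers.
- The arm moves only by the shell command python3 -m inch 'ROWS' [FORCE]. ROWS is JSON, a list of rows, each a list of 7 numbers: the shift along the tool's x, y, z in m, then the turn, a rotation vector about the tool's x, y, z in rad, then the closure, from 0 (fully open) to 1 (shut). A call has 1 to 5 rows; each row shifts and turns the commanded pose from where the row before left it, along the tool's axes as they then stand; what a row does not reach is not made up. A row lasts 1/10 s, in which the tool goes at most 50 mm and 8.59 degrees, less where a joint would pass 70% of its speed; a pose out of reach is approached as far as the arm can. A call is refused whole if a number of a shift passes 0.05 or a number of a turn 0.15, either way. A call with a gripper value outside its range is refused whole. The fingers move at their own pace and stop on an object; FORCE is the grip in N (left out, the last holds). Time passes only in rows, so rows that do not move let the fingers close. It gives the time, the measured TCP pose, the force, the opening and the grip force at its end, in the units of the state.
- telemetry.observe(): the state, without advancing time (a new reading comes with each control period).
- grab_frame(name): name is "side" or "top" or "wrist"; returns the picture (384x512x3 uint8, red, green, blue); there is no depth.
- calibration(name): a dict with "fovy" (degrees; the focal length in pixels is half the picture's height over the tangent of half this angle, whatever the lens; pixels are square), "cx", "cy" (the principal point, pixels), "dist" ([k1, k2, p1, p2, k3] as OpenCV has them; the pictures are not rectified), "pose" (4x4, takes a point from camera to world coordinates). Camera axes: x right, y down, z forward; pixel columns grow to the right and rows downward; lengths in m; the calibration is good to about 2 mm. A picture is of the moment at which its call begins: read the wrist's pose just before it. calibration takes no time and is no camera call; for the wrist camera it gives the pose at the moment of the call.
- bot.job_done(): hands the job in; it is judged then, once.
Trained networks look in the newest picture that a camera, given by its name, has taken for a name from the list of things; names that differ only in an ending like _2 or _b are one class to them, and where a whole thing is asked for, a point or a joint stands for the part that bears it (a point fixed in the world has none). Each returns a list of dicts, best first, with "score" (0 to 1); they miss things now and then, are a little off and sometimes report something else, mostly with a low value. They report only what shows in the picture. A call takes as long as a camera call. They do not tell look-alikes from the thing itself.
- outline_of(label, camera): "region" (384x512 bool, what is visible of it) and "rect" ([left, top, right, bottom] in pixels, round what is visible of it).
- landmark_of(label, camera): "xy" ([column, row] in pixels: a listed point, or the origin of a listed thing).
The state is a dict: "clock": time; "qpos": joint angles; "qd": joint speeds; "joint_efforts": joint torques, N m; "position": TCP position; "tool_rot": TCP orientation; "force": force on the tool from outside, world axes, zero at the start; "moment": the same for the moment, N m; "grip_width": finger opening in m; "finger_force": force on a finger pad.
Only numpy, scipy, OpenCV 4.12 (cv2) and the standard library are available. Lean on these libraries where they do the work, as an engineer would, in place of code of your own. Each camera call takes 0.05 s, during which the arm holds its last target. There are 200 camera calls.

## Working session

There is one attempt and no reset: what is moved stays moved. The work goes in short steps, Python scripts to look and compute and a shell command to move; the robot and the scene stay as the last step left them, time stands still between calls to the robot, and variables do not carry over. Pictures are saved under pics/ and viewed, at most 10 in all, crops included, and the job is handed in when it is done.

```bash
mkdir -p pics
cat > h.py <<'E'
import numpy as np, cv2
from workcell import telemetry, grab_frame, calibration, bot, outline_of, landmark_of
def K(c):
    f=192/np.tan(np.radians(c['fovy'])/2); return np.array([[f,0,c['cx']],[0,f,c['cy']],[0,0,1.]])
def ground(c,uv,z):
    uv=np.array(uv,float).reshape(-1,1,2)
    n=cv2.undistortPoints(uv,K(c),np.array(c['dist'],float)).reshape(-1,2)
    T=np.array(c['pose']); d=np.c_[n,np.ones(len(n))]@T[:3,:3].T; o=T[:3,3]
    return o+d*((z-o[2])/d[:,2])[:,None]
def proj(c,P):
    T=np.linalg.inv(np.array(c['pose'])); r,_=cv2.Rodrigues(T[:3,:3])
    return cv2.projectPoints(np.array(P,float).reshape(-1,1,3),r,T[:3,3],K(c),np.array(c['dist'],float))[0].reshape(-1,2)
def save(im,n): cv2.imwrite('pics/'+n,im[:,:,::-1])
Z=dict(vial=.0165,line_green=.004,line_orange=.004,mat=0,cup=0,timer=0,marker=0)
def find(cam,names):
    im=grab_frame(cam); c=calibration(cam)
    for n in names:
        for r in outline_of(n,cam)[:3]:
            m=r['region'].astype(np.uint8); 
            if m.sum()<5: continue
            cs,_=cv2.findContours(m,0,2); rc=cv2.minAreaRect(max(cs,key=len))
            b=ground(c,cv2.boxPoints(rc),Z[n])
            print(cam,n,round(r['score'],2),np.round(r['rect']),'box world',np.round(b[:,:2],3).tolist(),'ctr',np.round(b.mean(0)[:2],4))
        for r in landmark_of(n,cam)[:2]: print('   lm',n,round(r['score'],2),np.round(r['xy'],1),np.round(ground(c,r['xy'],Z[n])[0],4))
    return im,c
E
python3 - <<'E'
from h import *
s=telemetry.observe(); print({k:np.round(v,3).tolist() for k,v in s.items()})
for cam in('top','side'):
    im,c=find(cam,['vial','line_green','line_orange'] + (['mat','cup','timer','marker'] if cam=='top' else [])); save(im,cam+'1.png')
    print(np.round(c['pose'],3).tolist())
E
```

```text
{'clock': 0.0, 'qpos': [-1.18, 0.522, -0.036, 1.6, 0.021, 1.021, -0.113], 'qd': [-0.001, -0.002, -0.0, -0.001, 0.0, -0.0, -0.0], 'joint_efforts': [0.001, -92.709, 1.98, -36.993, 0.018, 0.008, 0.0], 'position': [0.278, 0.559, 0.231], 'tool_rot': [-3.14, 0.0, 2.681], 'force': [0.379, -0.182, 0.378], 'moment': [-0.042, -0.009, 0.016], 'finger_force': 0.0, 'grip_width': 0.086}
top vial 0.81 [175. 183. 197. 222.] box world [[0.46, 0.475], [0.554, 0.442], [0.544, 0.416], [0.45, 0.449]] ctr [0.5022 0.4456]
top vial 0.79 [289. 184. 319. 226.] box world [[0.532, 0.214], [0.545, 0.193], [0.461, 0.147], [0.449, 0.168]] ctr [0.4967 0.1804]
   lm vial 0.81 [185.4 205.4] [0.4964 0.4449 0.0165]
   lm vial 0.6 [303.1 204.5] [0.4947 0.1812 0.0165]
   lm line_green 0.68 [318.9 192.2] [0.5247 0.1419 0.004 ]
top line_orange 0.5 [275. 213. 294. 233.] box world [[0.474, 0.244], [0.477, 0.24], [0.436, 0.214], [0.433, 0.218]] ctr [0.4552 0.2289]
   lm line_orange 0.57 [277.1 216.4] [0.4703 0.2395 0.004 ]
top mat 0.97 [229. 143. 364. 264.] box world [[0.504, 0.35], [0.651, 0.126], [0.497, 0.036], [0.36, 0.25
[... 1165 characters left out ...]
0.46, 0.473], [0.555, 0.443], [0.538, 0.408], [0.445, 0.439]] ctr [0.4994 0.4409]
   lm vial 0.72 [200.7 165.2] [0.5058 0.4408 0.0165]
   lm vial 0.58 [282.5 249.4] [0.4892 0.1776 0.0165]
side line_green 0.7 [303. 226. 322. 282.] box world [[0.476, 0.112], [0.581, 0.18], [0.584, 0.174], [0.479, 0.107]] ctr [0.5303 0.1432]
   lm line_green 0.68 [315.4 253.1] [0.5342 0.1388 0.004 ]
side line_orange 0.48 [245. 215. 262. 266.] box world [[0.417, 0.207], [0.502, 0.262], [0.505, 0.256], [0.42, 0.202]] ctr [0.4609 0.2317]
   lm line_orange 0.59 [252.1 237.3] [0.4718 0.2396 0.004 ]
[[0.756, -0.504, 0.418, 0.157], [-0.654, -0.573, 0.493, -0.131], [-0.009, -0.647, -0.763, 0.684], [0.0, 0.0, 0.0, 1.0]]
```

View pics/top1.png

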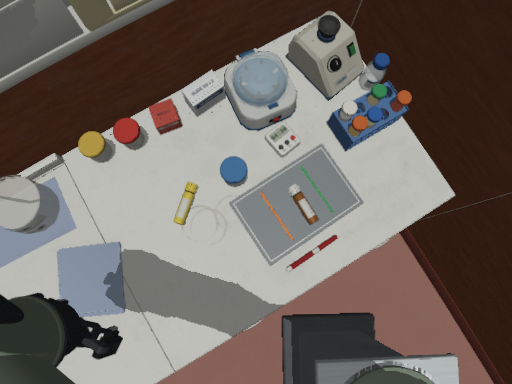

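View pics/side1.png

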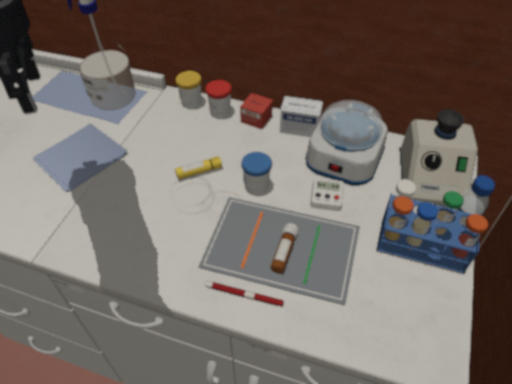

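Top view: the amber vial is at about (305,204), the green line runs (301,167)–(332,212) to its right (-y side), orange is on the left, and the yellow decoy is at (186,203). The side view agrees. Next I refine the lines by colour.

```bash
cat >> h.py <<'E'
def lines(im,c,box=None):
    hsv=cv2.cvtColor(im,cv2.COLOR_RGB2HSV); out={}
    mm=np.zeros(im.shape[:2],np.uint8)
    q=proj(c,MATC); cv2.fillConvexPoly(mm,np.int32(q),1)
    for n,lo,hi,z in(('green',(40,90,60),(80,255,255),.004),('orange',(6,130,190),(18,255,255),.004)):
        m=cv2.inRange(hsv,lo,hi)*mm
        k,l,st,_=cv2.connectedComponentsWithStats(m)
        if k<2: print(n,'none'); continue
        i=1+np.argmax(st[1:,4]); ys,xs=np.nonzero(l==i)
        P=ground(c,np.c_[xs,ys],z)[:,:2]; ctr=P.mean(0); d=np.linalg.svd(P-ctr,full_matrices=False)[2][0]; d*=np.sign(d[0])
        t=(P-ctr)@d; mid=ctr+d*(t.max()+t.min())/2
        out[n]=(mid,d); print(n,len(xs),'mid',np.round(mid,4),'yaw',round(np.arctan2(d[1],d[0]),3),'len',round(np.ptp(t),3))
    return out
MATC=[[.504,.35,.004],[.651,.128,.004],[.497,.036,.004],[.36,.258,.004]]
E
python3 - <<'E'
from h import *
for cam in('top','side'): print(cam); lines(grab_frame(cam),calibration(cam))
E
```

```text
top
green 105 mid [0.5324 0.1467] yaw 0.566 len 0.129
orange 28 mid [0.4522 0.2285] yaw 0.564 len 0.073
side
green 128 mid [0.53   0.1437] yaw 0.566 len 0.125
orange none
```

```bash
python3 -m inch '[[0,0,0,0,0,-0.147,1],[0,0,0,0,0,-0.147,1],[0,0,0,0,0,-0.147,1],[0,0,0,0,0,-0.147,1],[0,0,0,0,0,-0.147,1]]' 20 && python3 -m inch '[[0,0,0,0,0,-0.147,1],[0,0,0,0,0,-0.147,1],[0,-0.04,0,0,0,0,1],[0,-0.04,0,0,0,0,1],[0,-0.04,0,0,0,0,1]]'&& python3 -m inch '[[0,-0.04,0,0,0,0,1],[0,-0.04,0,0,0,0,1],[0,-0.04,0,0,0,0,1],[0,-0.04,0,0,0,0,1],[0,0,0,0,0,0,1]]'
python3 - <<'E'
from h import *
s=telemetry.observe(); print({k:np.round(s[k],3).tolist() for k in('clock','qpos','position','tool_rot','force','grip_width')})
im,c=find('wrist',['vial']); lines(im,c); save(im,'w1.png')
E
```

```text
clock: 1.7
position: [0.278, 0.5598, 0.2313]
tool_rot: [-3.142, 0.0, -2.861]
force: [-0.5, -1.0, 0.4]
grip_width: 0.0123
finger_force: 0.0
clock: 2.2
position: [0.3431, 0.4573, 0.2312]
tool_rot: [-3.141, -0.0, -2.573]
force: [2.5, 1.1, 0.2]
grip_width: 0.0002
finger_force: 0.0
clock: 2.7
position: [0.4317, 0.319, 0.2314]
tool_rot: [-3.139, 0.0, -2.58]
force: [0.2, 0.7, -0.2]
grip_width: -0.0002
finger_force: 0.0
{'clock': 2.7, 'qpos': [-0.565, 0.389, -0.241, 1.824, 0.115, 0.942, 1.276], 'position': [0.432, 0.319, 0.231], 'tool_rot': [-3.139, 0.0, -2.58], 'force': [0.182, 0.685, -0.19], 'grip_width': -0.0}
wrist vial 0.84 [287. 234. 354. 283.] box world [[0.522, 0.421], [0.446, 0.447], [0.457, 0.474], [0.535, 0.448]] ctr [0.49   0.4474]
wrist vial 0.71 [ 91.  88. 124. 186.] box world [[0.459, 0.147], [0.443, 0.168], [0.529, 0.219], [0.546, 0.197]] ctr [0.4942 0.1827]
   lm vial 0.71 [314.3 265.6] [0.4999 0.4504 0.0165]
   lm vial 0.36 [ 90.7 262.5] [0.6358 0.2281 0.0165]
green 621 mid [0.529  0.1474] yaw 0.567 len 0.129
orange none
```

View pics/w1.png

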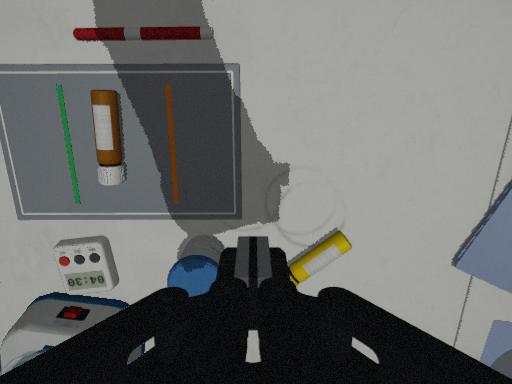

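Wrist view: vial at (107,138) with its cap at the bottom (+x), green line at (70,145), and the fingertips at (253,240). Next I move above the vial.

```bash
python3 -m inch '[[0.005,-0.0375,0.02,0,0,0,1],[0.006,-0.0375,0.02,0,0,0,1],[0.005,-0.0375,0.02,0,0,0,1],[0.005,-0.0375,0.02,0,0,0,1],[0,0,0.02,0,0,0,1]]' && python3 -m inch '[[0,0,0,0,0,0,1],[0,0,0,0,0,0,1]]'
python3 - <<'E'
from h import *
s=telemetry.observe(); print({k:np.round(s[k],4).tolist() for k in('clock','qpos','position','tool_rot','force','grip_width')})
im,c=find('wrist',['vial']); lines(im,c); save(im,'w2.png'); print(np.round(proj(c,[s['position']]),0))
E
```

```text
clock: 3.35
position: [0.4931, 0.1825, 0.1305]
tool_rot: [-3.14, -0.0, -2.577]
force: [0.1, 1.4, -0.3]
grip_width: -0.0004
finger_force: 0.0
clock: 3.55
position: [0.4911, 0.1877, 0.1316]
tool_rot: [3.141, -0.0, -2.571]
force: [-0.8, 1.8, 1.1]
grip_width: -0.0001
finger_force: 0.0
{'clock': 3.55, 'qpos': [-0.3326, 0.5069, -0.1933, 1.9428, 0.1433, 0.7051, 1.5296], 'position': [0.4911, 0.1877, 0.1316], 'tool_rot': [3.1409, -0.0002, -2.5712], 'force': [-0.7848, 1.7988, 1.1497], 'grip_width': -0.0001}
wrist vial 0.79 [224. 118. 261. 246.] box world [[0.547, 0.193], [0.458, 0.144], [0.446, 0.166], [0.534, 0.217]] ctr [0.4964 0.1802]
wrist vial 0.77 [445. 303. 512. 357.] box world [[0.521, 0.413], [0.46, 0.434], [0.474, 0.47], [0.537, 0.449]] ctr [0.498  0.4416]
   lm vial 0.69 [480.  335.3] [0.5003 0.4376 0.0165]
   lm vial 0.63 [239. 186.] [0.4985 0.1793 0.0165]
green 968 mid [0.5311 0.1444] yaw 0.566 len 0.13
orange 832 mid [0.4707 0.2392] yaw 0.565 len 0.129
[[254. 254.]]
```

View pics/w2.png

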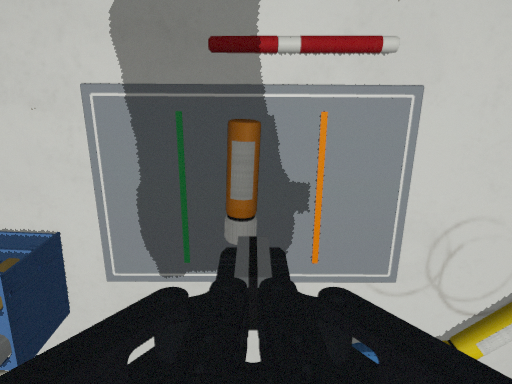

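Wrist view: the vial spans (243,120)–(240,243), parallel to within about 2° of the green line at col 182. It needs to roll about 48.6 mm in -y. Next I descend above it, slightly towards the tail.

```bash
python3 -m inch '[[0.0145,-0.003,0.04,0,0,0,1],[0,0,0.04,0,0,0,1],[0,0,0.01,0,0,0,1],[0,0,0,0,0,0,1],[0,0,0,0,0,0,1]]'
python3 - <<'E'
from h import *
for i in range(2):
    im=grab_frame('wrist')
    s=telemetry.observe(); print({k:np.round(s[k],4).tolist() for k in('clock','position','tool_rot','force')})
im=im[:,:];c=calibration('wrist'); lines(im,c); save(im[100:300,130:400].repeat(2,0).repeat(2,1),'w3.png'); p=s['position'];print(np.round(proj(c,[p,p+np.array([-.536,.844,0])*.01])))
E
```

```text
clock: 4.2
position: [0.4818, 0.1765, 0.0428]
tool_rot: [-3.141, 0.002, -2.573]
force: [-0.3, -0.1, 0.3]
grip_width: -0.0006
finger_force: 0.0
{'clock': 4.25, 'position': [0.482, 0.1764, 0.043], 'tool_rot': [-3.1413, 0.0023, -2.5732], 'force': [-0.1714, -0.1456, 0.6843]}
{'clock': 4.3, 'position': [0.482, 0.1763, 0.043], 'tool_rot': [-3.1412, 0.0025, -2.5733], 'force': [0.1813, -1.1718, 0.3437]}
green 1258 mid [0.5113 0.1319] yaw 0.564 len 0.085
orange 1229 mid [0.4522 0.2274] yaw 0.566 len 0.087
[[253. 255.]
 [275. 255.]]
```

View pics/w3.png

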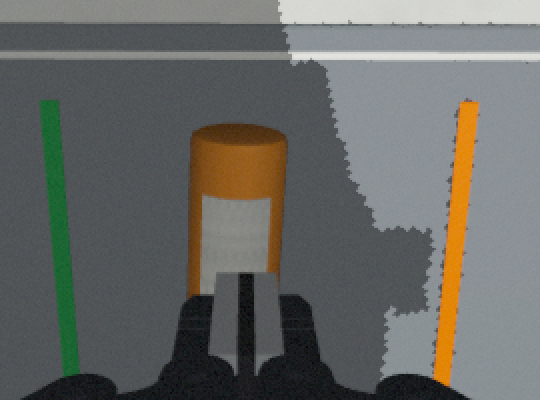

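Close view: the shut tip (about 15 mm wide, cols 213–280 in the crop) sits over the vial, about 4 mm to its orange side. Pressing now.

```bash
python3 -m inch '[[0,0,0.006,0,0,0,1],[0,0,0.006,0,0,0,1],[0,0,0.001,0,0,0,1],[0,0,0,0,0,0,1]]';for i in 1 2 ; do python3 -m inch '[[0,0,0.001,0,0,0,1],[0,0,0,0,0,0,1]]';done
```

```text
clock: 4.7
position: [0.4814, 0.1759, 0.0288]
tool_rot: [-3.141, 0.001, -2.574]
force: [-2.3, -1.9, 15.3]
grip_width: -0.0001
finger_force: 8.0
clock: 4.9
position: [0.4816, 0.1758, 0.0285]
tool_rot: [-3.141, 0.001, -2.574]
force: [-6.6, -3.9, 35.7]
grip_width: 0.0004
finger_force: 17.9
clock: 5.1
position: [0.4817, 0.1757, 0.0283]
tool_rot: [-3.141, 0.002, -2.574]
force: [-10.6, -5.6, 56.4]
grip_width: 0.0001
finger_force: 28.7
```

```bash
python3 -m inch '[[0,0,-0.0024,0,0,0,1],[0,0,0,0,0,0,1]]'; python3 -m inch '[[0,-0.003,0,0,0,0,1],[0,-0.005,0,0,0,0,1],[0,-0.005,0,0,0,0,1],[0,-0.005,0,0,0,0,1],[0,-0.002,0,0,0,0,1]]'; python3 -m inch '[[0,0,0,0,0,0,1],[0,0,0,0,0,0,1]]'
```

```text
clock: 5.3
position: [0.4812, 0.1758, 0.029]
tool_rot: [-3.141, 0.001, -2.573]
force: [-0.0, -0.2, 3.2]
grip_width: 0.0002
finger_force: 1.7
clock: 5.8
position: [0.4917, 0.1581, 0.0287]
tool_rot: [-3.141, -0.001, -2.574]
force: [-3.2, -1.8, 11.1]
grip_width: 0.0003
finger_force: 5.8
clock: 6.0
position: [0.4916, 0.1583, 0.0287]
tool_rot: [-3.141, -0.001, -2.574]
force: [-2.8, -3.4, 12.3]
grip_width: 0.0001
finger_force: 6.3
```

```bash
cat >> h.py <<'E'
MX=np.array([.844,.536]);MY=np.array([-.536,.844])
def vial(im,c,g):
    hsv=cv2.cvtColor(im,cv2.COLOR_RGB2HSV)
    best=None
    for r in outline_of('vial','wrist'):
        m=r['region'].astype(np.uint8); cs,_=cv2.findContours(m,0,2)
        if not cs: continue
        B=ground(c,max(cs,key=len).reshape(-1,2),.0165)[:,:2]
        rc=cv2.minAreaRect(np.float32(B*1000)); ctr=np.array(rc[0])/1000
        if np.linalg.norm(ctr-g)>.12: continue
        b=cv2.boxPoints(rc); e=[b[1]-b[0],b[2]-b[1]]; e=max(e,key=np.linalg.norm); e=e*np.sign(e[0])
        print('vial',round(r['score'],2),ctr.round(4),'size mm',np.round(rc[1],1),'yaw',round(np.arctan2(e[1],e[0]),3),'rel green x,y mm',np.round([(ctr-g)@MX*1e3,(ctr-g)@MY*1e3],1))
def look(n=None):
    im=grab_frame('wrist'); c=calibration('wrist'); s=telemetry.observe(); p=np.array(s['position'])
    L=lines(im,c); g=L['green'][0] if 'green' in L and len(L)>0 else None
    G=np.array([.5311,.1444]); vial(im,c,G)
    print('tcp',p.round(4),'rel green',np.round([(p[:2]-G)@MX*1e3,(p[:2]-G)@MY*1e3],1),s['clock'])
    if n: save(im,n)
E
python3 -m inch '[[0,0,-0.01,0,0,0,1],[0,0,-0.03,0,0,0,1],[-0.015,0,-0.04,0,0,0,1],[-0.01,0,-0.03,0,0,0,1],[0,0,0,0,0,0,1]]';python3 -m inch '[[0,0,0,0,0,0,1],[0,0,0,0,0,0,1]]'; python3 -c "from h import *;look('w4.png')"
```

```text
clock: 6.5
position: [0.5154, 0.1737, 0.1427]
tool_rot: [-3.141, 0.006, -2.573]
force: [-0.2, -0.7, -0.3]
grip_width: 0.0
finger_force: 0.0
clock: 6.7
position: [0.5122, 0.1719, 0.1379]
tool_rot: [3.141, -0.002, -2.573]
force: [0.4, 0.8, 0.0]
grip_width: 0.0
finger_force: 0.0
green 948 mid [0.5305 0.1444] yaw 0.565 len 0.13
orange 817 mid [0.4698 0.2387] yaw 0.565 len 0.129
tcp [0.5121 0.1719 0.1378] rel green [-1.3 33.4] 6.75
```

View pics/w4.png

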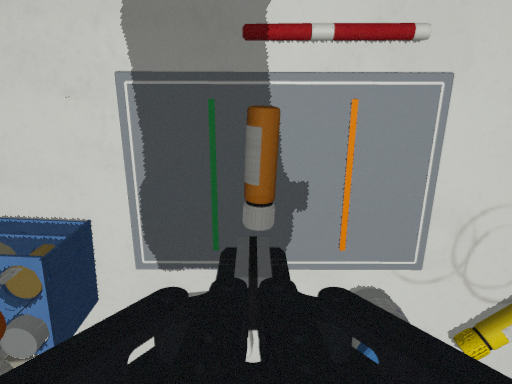

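Run:
```python
from h import *
im=cv2.imread('pics/w4.png')[:,:,::-1]; c=calibration('wrist'); G=np.array([.5311,.1444])
def seg(im,c):
    hsv=cv2.cvtColor(im,cv2.COLOR_RGB2HSV); mm=np.zeros(im.shape[:2],np.uint8); cv2.fillConvexPoly(mm,np.int32(proj(c,MATC)),1)
    return hsv
look()
for r in outline_of('vial','wrist'): print(r['score'],r['rect'])
# side edges of amber body
hsv=cv2.cvtColor(im.copy(),cv2.COLOR_RGB2HSV)
print(hsv[170,235:300:3].tolist())
print(hsv[215,235:300:3].tolist())
```

```text
green 948 mid [0.5308 0.1445] yaw 0.565 len 0.13
orange 823 mid [0.4707 0.2393] yaw 0.565 len 0.129
vial 0.8 [0.5014 0.1717] size mm [102.5  26.9] yaw 0.533 rel green x,y mm [-10.5  39. ]
tcp [0.5122 0.1721 0.1379] rel green [-1.1 33.4] 6.85
0.8 [242.3, 103.3, 277.7, 232.7]
0.78 [451.8, 302.5, 511.8, 362.5]
[[103, 23, 79], [97, 31, 73], [105, 21, 74], [80, 10, 78], [12, 12, 105], [20, 7, 109], [30, 7, 113], [30, 7, 116], [17, 49, 119], [14, 203, 132], [15, 203, 128], [16, 211, 128], [15, 217, 115], [15, 201, 103], [60, 4, 69], [109, 27, 76], [105, 22, 91], [101, 21, 134], [105, 16, 131], [103, 17, 134], [96, 19, 132], [100, 18, 130]]
[[100, 20, 76], [90, 14, 72], [107, 23, 76], [60, 5, 112], [24, 11, 114], [40, 6, 118], [53, 8, 122], [30, 8, 121], [38, 8, 124], [40, 13, 120], [45, 8, 121], [23, 9, 118], [30, 7, 113], [105, 6, 87], [111, 24, 73], [103, 29, 80], [99, 23, 76], [100, 32, 71], [105, 27, 76], [103, 23, 77], [105, 19, 131], [101, 21, 133]]
```

```bash
python3 -m inch '[[0.0123,0.006,0.045,0,0,0,1],[0.012,0.006,0.045,0,0,0,1],[0,0,0.015,0,0,0,1],[0,0,0,0,0,0,1],[0,0,0,0,0,0,1]]'; python3 -m inch '[[0,0,0,0,0,0,1]]'; python3 -c "
from h import *
p=np.array(telemetry.observe()['position']);G=np.array([.5311,.1444]);print((p[:2]-G)@MX,(p[:2]-G)@MY,p[2])"
```

```text
clock: 7.45
position: [0.4862, 0.1695, 0.0341]
tool_rot: [-3.142, 0.0, -2.573]
force: [0.3, -0.4, 0.5]
grip_width: 0.0
finger_force: 0.0
clock: 7.55
position: [0.4868, 0.1696, 0.0348]
tool_rot: [-3.141, 0.002, -2.574]
force: [-0.3, 0.5, -0.6]
grip_width: -0.0
finger_force: 0.0
-0.023878209914894796 0.04505627095037329 0.03481712573252137
```

```bash
python3 -m inch '[[0,0,0.004,0,0,0,1],[0,0,0.0017,0,0,0,1],[0,0,0,0,0,0,1]]'
```

```text
clock: 7.85
position: [0.4865, 0.1695, 0.0288]
tool_rot: [-3.141, 0.001, -2.574]
force: [-1.9, -0.0, 13.8]
grip_width: -0.0
finger_force: 6.9
```

```bash
python3 -m inch '[[0,-0.003,-0.0003,0,0,-0.012,1],[0,-0.006,0,0,0,-0.012,1],[0,-0.006,0,0,0,-0.012,1],[0,-0.006,0,0,0,-0.012,1],[0,-0.005,0,0,0,-0.012,1]]'; python3 -m inch '[[0,0,0,0,0,0,1],[0,0,0,0,0,0,1]]'; python3 -m inch '[[0,0,-0.01,0,0,0,1],[0,0,-0.03,0,0,0.06,1],[-0.015,0,-0.04,0,0,0,1],[-0.015,0,-0.03,0,0,0,1],[0,0,0,0,0,0,1]]';python3 -m inch '[[0,0,0,0,0,0,1],[0,0,0,0,0,0,1]]'; python3 -c "from h import *;look();look()"
```

```text
clock: 8.35
position: [0.5007, 0.1473, 0.0288]
tool_rot: [-3.141, 0.0, -2.513]
force: [-1.6, -1.2, 4.0]
grip_width: 0.0003
finger_force: 2.0
clock: 8.55
position: [0.5006, 0.1476, 0.0286]
tool_rot: [-3.141, 0.0, -2.514]
force: [-1.3, -2.2, 8.2]
grip_width: -0.0005
finger_force: 4.1
clock: 9.05
position: [0.5287, 0.1659, 0.1428]
tool_rot: [-3.141, 0.007, -2.573]
force: [-0.3, 0.2, -0.8]
grip_width: -0.0001
finger_force: 0.0
clock: 9.25
position: [0.5249, 0.1636, 0.1376]
tool_rot: [3.141, -0.001, -2.573]
force: [-0.1, -0.5, -0.2]
grip_width: -0.0001
finger_force: 0.0
green 969 mid [0.5301 0.1441] yaw 0.565 len 0.13
orange 852 mid [0.47   0.2389] yaw 0.565 len 0.129
vial 0.93 [0.5073 0.1604] size mm [100.6  25.8] yaw 0.532 rel green x,y mm [-11.5  26.2]
tcp [0.5249 0.1636 0.1375] rel green [ 5.  19.5] 9.3
green 967 mid [0.5303 0.1442] yaw 0.564 len 0.13
orange 852 mid [0.4702 0.2391] yaw 0.565 len 0.129
vial 0.9 [0.5075 0.1606] size mm [100.5  25.8] yaw 0.533 rel green x,y mm [-11.2  26.3]
tcp [0.5251 0.1637 0.1375] rel green [ 5.2 19.5] 9.4
```

```bash
python3 -m inch '[[0.01,0.0065,0.045,0,0,0,1],[0.01,0.0065,0.045,0,0,0,1],[0,0,0.0147,0,0,0,1],[0,0,0,0,0,0,1],[0,0,0,0,0,0,1]]'; python3 -m inch '[[0,0,0.004,0,0,0,1],[0,0,0,0,0,0,1]]';  python3 -c "
from h import *
p=np.array(telemetry.observe()['position']);G=np.array([.5311,.1444]);print((p[:2]-G)@MX,(p[:2]-G)@MY,p[2])"
```

```text
clock: 9.95
position: [0.5021, 0.1642, 0.0339]
tool_rot: [3.142, -0.0, -2.573]
force: [-0.0, -0.0, -0.7]
grip_width: -0.0
finger_force: 0.0
clock: 10.15
position: [0.5024, 0.1642, 0.0301]
tool_rot: [-3.141, 0.001, -2.574]
force: [0.6, 0.4, -0.1]
grip_width: -0.0001
finger_force: 0.0
-0.013656205777618878 0.03207583632541124 0.03012516908969252
```

```bash
python3 -m inch '[[0,0,0.0014,0,0,0,1],[0,0,0,0,0,0,1]]'; python3 -m inch '[[0,-0.003,0,0,0,0,1],[0,-0.006,0,0,0,0,1],[0,-0.006,0,0,0,0,1],[0,-0.006,0,0,0,0,1],[0,-0.005,0,0,0,0,1]]'; python3 -m inch '[[0,0,0,0,0,0,1],[0,0,0,0,0,0,1]]'; python3 -m inch '[[0,0,-0.01,0,0,0,1],[0,0,-0.03,0,0,0,1],[-0.01,0,-0.04,0,0,0,1],[-0.01,0,-0.03,0,0,0,1],[0,0,0,0,0,0,1]]';python3 -m inch '[[0,0,0,0,0,0,1],[0,0,0,0,0,0,1]]'; python3 -c "from h import *;look();look()"
```

```text
clock: 10.35
position: [0.5024, 0.1642, 0.0289]
tool_rot: [-3.141, 0.001, -2.574]
force: [-0.7, -0.4, 8.8]
grip_width: -0.0004
finger_force: 4.3
clock: 10.85
position: [0.5158, 0.1416, 0.0287]
tool_rot: [-3.141, -0.001, -2.574]
force: [-3.6, -2.6, 6.3]
grip_width: -0.0001
finger_force: 3.0
clock: 11.05
position: [0.5158, 0.1415, 0.0287]
tool_rot: [-3.141, -0.001, -2.574]
force: [-3.3, -3.0, 8.4]
grip_width: -0.0002
finger_force: 4.2
clock: 11.55
position: [0.5355, 0.1544, 0.1429]
tool_rot: [-3.14, 0.007, -2.573]
force: [0.1, 0.3, 0.2]
grip_width: -0.0
finger_force: 0.0
clock: 11.75
position: [0.5321, 0.1527, 0.1377]
tool_rot: [3.141, -0.001, -2.573]
force: [-0.1, 0.7, -0.7]
grip_width: -0.0004
finger_force: 0.0
green 616 mid [0.5277 0.1419] yaw 0.559 len 0.123
orange 852 mid [0.4702 0.2391] yaw 0.565 len 0.129
vial 0.97 [0.5138 0.1491] size mm [100.5  26.2] yaw 0.529 rel green x,y mm [-12.1  13.2]
tcp [0.532  0.1527 0.1374] rel green [5.2 6.5] 11.8
green 498 mid [0.5181 0.1355] yaw 0.546 len 0.1
orange 853 mid [0.4703 0.2392] yaw 0.565 len 0.129
vial 0.96 [0.5142 0.1489] size mm [100.4  26.5] yaw 0.53 rel green x,y mm [-11.8  12.8]
vial 0.4 [0.4989 0.1884] size mm [162.7 247.8] yaw -1.007 rel green x,y mm [-3.6 54.4]
tcp [0.5322 0.1528 0.1374] rel green [5.4 6.5] 11.9
```

```bash
python3 -m inch '[[0.01,0.0064,0.045,0,0,0,1],[0.01,0.0064,0.045,0,0,0,1],[0,0,0.0147,0,0,0,1],[0,0,0,0,0,0,1],[0,0,0,0,0,0,1]]'; python3 -m inch '[[0,0,0.004,0,0,0,1],[0,0,0,0,0,0,1]]';  python3 -c "
from h import *
p=np.array(telemetry.observe()['position']);G=np.array([.5311,.1444]);print((p[:2]-G)@MX,(p[:2]-G)@MY,p[2])"
```

```text
clock: 12.45
position: [0.5101, 0.1533, 0.0345]
tool_rot: [-3.141, 0.001, -2.574]
force: [0.7, -0.2, 0.5]
grip_width: -0.0
finger_force: 0.0
clock: 12.65
position: [0.5098, 0.1531, 0.0304]
tool_rot: [-3.141, 0.002, -2.574]
force: [0.2, -0.2, 0.0]
grip_width: -0.0001
finger_force: 0.0
-0.01332107288336308 0.018741759509628284 0.030366493657047893
```

```bash
python3 -m inch '[[0,0,0.0016,0,0,0,1],[0,0,0,0,0,0,1]]'; python3 -m inch '[[0,-0.003,0,0,0,0,1],[0,-0.006,0,0,0,0,1],[0,-0.006,0,0,0,0,1],[0,-0.006,0,0,0,0,1],[0,-0.005,0,0,0,0,1]]'; python3 -m inch '[[0,0,0,0,0,0,1],[0,0,0,0,0,0,1]]'; python3 -m inch '[[0,0,-0.01,0,0,0,1],[0,0,-0.03,0,0,0,1],[-0.01,0.02,-0.04,0,0,0,1],[-0.01,0.02,-0.03,0,0,0,1],[0,0,0,0,0,0,1]]';python3 -m inch '[[0,0,0,0,0,0,1],[0,0,0,0,0,0,1]]'; python3 -c "from h import *;look();look('w5.png')"
```

```text
clock: 12.85
position: [0.5097, 0.1532, 0.0288]
tool_rot: [-3.141, 0.002, -2.574]
force: [-2.2, -0.2, 12.6]
grip_width: 0.0003
finger_force: 6.0
clock: 13.35
position: [0.5231, 0.1304, 0.0287]
tool_rot: [-3.141, -0.0, -2.574]
force: [-4.1, -2.2, 8.4]
grip_width: -0.0001
finger_force: 4.1
clock: 13.55
position: [0.5231, 0.1304, 0.0286]
tool_rot: [-3.141, -0.0, -2.574]
force: [-4.0, -3.8, 10.6]
grip_width: -0.0
finger_force: 5.4
clock: 14.05
position: [0.5197, 0.1795, 0.1426]
tool_rot: [3.142, 0.007, -2.57]
force: [0.3, -0.2, -0.3]
grip_width: -0.0003
finger_force: 0.0
clock: 14.25
position: [0.518, 0.1747, 0.1374]
tool_rot: [-3.141, -0.001, -2.574]
force: [-0.2, 0.0, 0.4]
grip_width: 0.0
finger_force: 0.0
green 136 mid [0.5761 0.1731] yaw 0.576 len 0.021
orange 849 mid [0.4702 0.2389] yaw 0.565 len 0.129
vial 0.92 [0.5204 0.138 ] size mm [100.7  25.4] yaw 0.525 rel green x,y mm [-12.4   0.3]
tcp [0.518  0.1746 0.1371] rel green [ 5.1 32.5] 14.3
green 129 mid [0.5761 0.1734] yaw 0.582 len 0.021
orange 843 mid [0.4702 0.2391] yaw 0.566 len 0.129
vial 0.83 [0.5204 0.1385] size mm [100.8  25.3] yaw 0.519 rel green x,y mm [-12.1   0.7]
tcp [0.518  0.1748 0.1371] rel green [ 5.3 32.7] 14.4
```

View pics/w5.png

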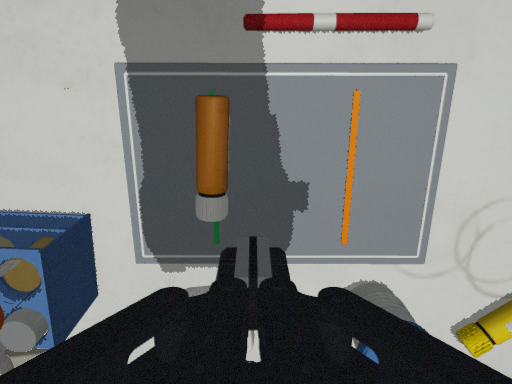

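The vial (212,97)–(211,218) covers the green line, whose ends show at (211,92) and (216,240). Its axis is within about 1 mm of the line and 2° of parallel. One cross-check from the fixed cameras with the arm moved clear.

```bash
python3 -m inch '[[0,0.05,-0.03,0,0,0,1],[0,0.05,-0.03,0,0,0,1],[0,0.05,0,0,0,0,1],[0,0.05,0,0,0,0,1],[0,0,0,0,0,0,1]]'; python3 -m inch '[[0,0,0,0,0,0,1],[0,0,0,0,0,0,1]]'
python3 - <<'E'
from h import *
im=grab_frame('wrist');c=calibration('wrist');G=np.array([.5311,.1444]);lines(im,c);vial(im,c,G)
for cam in('side','top'):
    im,c=find(cam,['vial','marker','cup','timer']); G=np.array([.530,.1437] if cam=='side' else [.5324,.1467])
    for r in outline_of('vial',cam):
        m=r['region'].astype(np.uint8); M=cv2.moments(m,True); q=ground(c,[M['m10']/M['m00'],M['m01']/M['m00']],.0165)[0,:2]; print(cam,'y rel green mm',(q-G)@MY*1e3,'x',(q-G)@MX*1e3)
E
```

```text
clock: 14.95
position: [0.4142, 0.3377, 0.1893]
tool_rot: [3.139, 0.0, -2.565]
force: [0.7, -1.1, -0.1]
grip_width: -0.0003
finger_force: 0.0
clock: 15.15
position: [0.419, 0.331, 0.189]
tool_rot: [-3.141, -0.001, -2.575]
force: [-0.3, -0.0, -0.8]
grip_width: -0.0001
finger_force: 0.0
green 134 mid [0.5741 0.1713] yaw 0.563 len 0.026
orange none
vial 0.75 [0.5208 0.1371] size mm [99.7 31.3] yaw 0.526 rel green x,y mm [-12.6  -0.7]
side vial 0.73 [176. 154. 216. 177.] box world [[0.46, 0.472], [0.555, 0.441], [0.538, 0.408], [0.446, 0.438]] ctr [0.5001 0.44  ]
side vial 0.72 [298. 233. 324. 284.] box world [[0.467, 0.12], [0.562, 0.177], [0.573, 0.154], [0.479, 0.099]] ctr [0.5201 0.1375]
   lm vial 0.92 [309.3 254.5] [0.5171 0.1389 0.0165]
   lm vial 0.62 [198.1 165.9] [0.5006 0.4428 0.0165]
side marker 0.6 [207. 280. 286. 304.] box world [[0.346, 0.218], [0.356, 0.226], [0.43, 0.11], [0.419, 0.103]] ctr [0.3878 0.1641]
   lm marker 0.65 [244.6 293.6] [0.3879 0.1622 0.    ]
side cup 0.84 [243. 149. 277. 195.] box world [[0.606, 0.432], [0.657, 0.387], [0.573, 0.296], [0.527, 0.337]] ctr [0.5908 0.3627]
   lm cup 0.9 [257.9 186. ] [0.5662 0.3304 0.    ]
side timer 0.89 [311. 180. 344. 211.] box world [[0.604, 0.219], [0.666, 0.274], [0.709, 0.228], [0.644, 0.176]] ctr [0.6558 0.2246]
   lm timer 0.59 [327.1 197.3] [0.6494 0.217  0.    ]
side y rel green mm 266.1103761449728 x 132.95208489298767
side y rel green mm 0.3696598337451449 x -14.548092259995085
top vial 0.62 [311. 175. 323. 190.] box world [[0.564, 0.162], [0.571, 0.154], [0.545, 0.13], [0.538, 0.137]] ctr [0.5541 0.1459]
   lm vial 0.6 [322.2 190.8] [0.5254 0.1365 0.0165]
top timer 0.89 [266. 122. 301. 153.] box world [[0.661, 0.269], [0.706, 0.225], [0.65, 0.174], [0.607, 0.218]] ctr [0.656  0.2215]
   lm timer 0.6 [279.5 142.3] [0.6464 0.2288 0.    ]
top y rel green mm -10.43541515217937 x 21.85631766644399
```

```bash
python3 -c "
from h import *
print(bot.job_done())"
```

```text
the job is handed in; nothing more can be done
None
```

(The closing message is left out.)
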